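# Load the orbital shaker

### The job

Load the shaker for tonight's run: stand each of the four white-capped amber flasks upright in the holder on the shaker platform that fits its base, seated right down on the holder's floor. Do not knock any flask over, and leave the corked flask where it stands on the bench.

Things in the scene. Friction and masses are not known exactly. Their poses are not given: they have to be found in the camera images.
- flask_25: The smallest of four amber conical flasks with white screw caps: base 42 mm across, 74 mm high in all; cap 22 mm across, top 17 mm of the height (collar 2 mm wider at its foot), take it there from above. Neck 15 mm thick from the cap down to 40 mm above the base, then a cone. About 45 g. Origin: centre of the underside; z up its axis.
- flask_50: The second smallest of four amber conical flasks with white screw caps: base 52 mm across, 89 mm high in all; cap 26 mm across, top 17 mm of the height (collar 2 mm wider at its foot), take it there from above. Neck 19 mm thick from the cap down to 55 mm above the base, then a cone. About 70 g. Origin: centre of the underside; z up its axis.
- flask_100: The second largest of four amber conical flasks with white screw caps: base 65 mm across, 106 mm high in all; cap 32 mm across, top 17 mm of the height (collar 2 mm wider at its foot), take it there from above. Neck 25 mm thick from the cap down to 72 mm above the base, then a cone. About 110 g. Origin: centre of the underside; z up its axis.
- flask_200: The largest of four amber conical flasks with white screw caps: base 80 mm across, 124 mm high in all; cap 38 mm across, top 17 mm of the height (collar 2 mm wider at its foot), take it there from above. Neck 31 mm thick from the cap down to 90 mm above the base, then a cone. About 170 g. Origin: centre of the underside; z up its axis.
- holder_25: The smallest of four fixed steel holders on the shaker, for the flask with the 42 mm base. Origin: centre of its underside, z up. Floor at 3 mm; six rigid fingers on an inner circle of 47 mm, upright to 17 mm, then flared to 66 mm at 32 mm height to guide the flask in. The holders form a square, 110 mm apart; which is at which corner varies.
- holder_50: The second smallest of four fixed steel holders on the shaker, for the flask with the 52 mm base. Origin: centre of its underside, z up. Floor at 3 mm; six rigid fingers on an inner circle of 57 mm, upright to 17 mm, then flared to 76 mm at 32 mm height to guide the flask in. The holders form a square, 110 mm apart; which is at which corner varies.
- holder_100: The second largest of four fixed steel holders on the shaker, for the flask with the 65 mm base. Origin: centre of its underside, z up. Floor at 3 mm; six rigid fingers on an inner circle of 70 mm, upright to 17 mm, then flared to 89 mm at 32 mm height to guide the flask in. The holders form a square, 110 mm apart; which is at which corner varies.
- holder_200: The largest of four fixed steel holders on the shaker, for the flask with the 80 mm base. Origin: centre of its underside, z up. Floor at 3 mm; six rigid fingers on an inner circle of 85 mm, upright to 17 mm, then flared to 104 mm at 32 mm height to guide the flask in. The holders form a square, 110 mm apart; which is at which corner varies.
- shaker: Low white orbital shaker, off and fixed; square aluminium platform 236 x 236 mm, top at 68 mm, carrying the holders at (+-55, +-55) mm. Origin: centre of the underside; -x is the front with the controls. The five flasks stand on the bench to its right.
- corked_flask: A clear glass conical flask with a brown cork, 60 mm across the base, 108 mm high, under 30 mm across at the cork: not one of the four. It stays where it stands among them. Origin: centre of the underside; z up.
There are look-alikes about, which are no part of the job. Leave any purple, red or turquoise look-alike of the flask_25 alone.

How it is judged:
By the outcome, as a careful person would: the job done as asked, in the order asked, and still so for the second after the job is handed in, with the robot touching nothing.
It also fails if it takes over 106 s, if anything falls off the work surface, if the arm or the gripper's body presses on something with over 40 N, if the wrist force passes 120 N, or if a joint passes its speed limit or range.

### The arm

A 7-joint arm with a two-finger parallel gripper is mounted at the origin on a cart in front of the work surface, level with it; the furniture and walls round the work are solid. World frame = base frame: x ahead of the robot, y to its left, z up, the work surface at z = 0. Lengths are in mm, angles in rad, forces in N, time in s.
With the tool pointing down it reaches from about 425 to 950 mm from the base axis. Payload 4.7 kg.
Tool frame: the origin (TCP) lies midway between the tips of the shut fingers; the grasp point (between the pads) lies 19 mm behind it; x points along the fingers, z is the direction in which the jaws open and shut, and the axes are right-handed (so a half turn about x gives the same grasp; the last joint's range is limited). The gripper opens to 87 mm and grips with 3 to 60 N. Pads are 19 mm wide; open, the fingers measure 117 mm over their backs; the gripper's body (75 mm by 190 mm) begins 51 mm behind the grasp point.
Start: joints at [1.159, 0.469, -0.049, 1.532, 0.024, 1.141, -0.082], TCP at [252.173, -626.145, 222.573] pointing down, gripper open.
Joint ranges: [-2.59, 2.59], [-0.33, 1.99], [-1.39, 1.29], [0.1, 2.45], [-1.04, 4.18], [0.21, 1.99], [-2.66, 2.66]. Speed limits (rad/s): [2.57, 2.57, 3.14, 3.14, 3.14, 3.14, 3.14].

### API

Orientations are given as a unit quaternion [w, x, y, z].
In Python, from plant import robot, vision, spotter gives the robot as it stands. The module is installed in compiled form; this text tells all that it offers.
- The arm moves only by the tool apply_moves, never from a script. Its argument "increments" is a list of rows, each a list of 5 numbers: the shift along the tool's x, y, z in mm, then the turn about the tool's x in degrees, then the opening, from 0 (shut) to 1 (fully open). In form: [[dx, dy, dz, spin, hand], ...]. A call has exactly 10 rows; each row is the pose to reach, as a shift and turn from the pose commanded when the call began, along the tool's axes at that moment; what a row does not reach only later rows make up. A row lasts 1/8 s, in which the tool goes at most 62.5 mm and 10.7 degrees, less where a joint would pass 70% of its speed; a pose out of reach is approached as far as the arm can. A call with a gripper value outside its range is refused whole. The fingers move at their own pace and stop on an object; "grip_force" is the grip in N (left out, the last holds). Time passes only in rows, so rows that repeat a pose let the fingers close, or fill a call up. It gives the time, the measured TCP pose, the force and the opening at its end, in the units of the state.
- robot.get_obs(): the state, without advancing time (a new reading comes with each control period).
- vision.snapshot(name): name is "side" or "top"; returns a dict with "pixels" (384x512x3 uint8, red, green, blue), "K" (3x3 intrinsics, pixels), "R" (3x3) and "t" (3): a world point X has camera coordinates R X + t. Camera axes: x right, y down, z forward; pixel columns grow to the right and rows downward; lengths in mm; the calibration is good to about 2 mm. A picture is of the moment at which its call begins. There is no depth.
- robot.job_done(): hands the job in, once; it reports no verdict.
Trained networks look in a picture, given as the dict that the camera call returned (one of the last four; its "shot" number tells which), for a name from the list of things; names that differ only in an ending like _2 or _b are one class to them, and where a whole thing is asked for, a point or a joint stands for the part that bears it (a point fixed in the world has none). Each returns a list of dicts, best first, with "p" (0 to 1); they miss things now and then, are a little off and sometimes report something else, mostly with a low value. They report only what shows in the picture. A call takes as long as a camera call. They do not tell look-alikes from the thing itself.
- spotter.spot_in(picture, name): "centre" ([column, row] in pixels, amid what is visible of it).
The state is a dict: "clock": time; "q": joint angles; "dq": joint speeds; "joint_torque": joint torques, N m; "position": TCP position; "tool_rot": TCP orientation; "contact_force": force on the tool from outside, world axes, zero at the start; "wrist_torque": the same for the moment, N m; "width": opening from 0.0 (shut) to 1.0 (fully open).
Only numpy, scipy, OpenCV 4.12 (cv2) and the standard library are available. Lean on these libraries where they do the work, as an engineer would, in place of code of your own. Each camera call takes 0.05 s, during which the arm holds its last target.

## Working session

There is one attempt and no reset: what is moved stays moved. The work goes in short steps, Python scripts to look and compute and a tool call to move; the robot and the scene stay as the last step left them, time stands still between calls to the robot, and variables do not carry over. Pictures are saved under pics/ and viewed, and the job is handed in when it is done.

Besides the shell and the picture viewer there is one more tool, called after "Emit:" as name(argument=value, ...) on one line, values as JSON. apply_moves: Moves the arm, as the interface text tells. Its arguments: {"type":"object","properties":{"increments":{"type":"array"},"grip_force":{"type":"number"}},"required":["increments"]}

```bash
mkdir -p pics; cat > h.py <<'E'
import numpy as np, cv2, pickle
from plant import robot, vision, spotter
def save(s,name):
    cv2.imwrite('pics/'+name+'.png', cv2.cvtColor(s['pixels'],cv2.COLOR_RGB2BGR))
def ray(s,uv):
    K,R,t=map(np.array,(s['K'],s['R'],s['t']))
    d=R.T@np.linalg.solve(K,[uv[0],uv[1],1.]); return -R.T@t, d
def onz(s,uv,z):
    c,d=ray(s,uv); return c+d*(z-c[2])/d[2]
def proj(s,X):
    K,R,t=map(np.array,(s['K'],s['R'],s['t']))
    p=K@(R@np.array(X,float)+t); return p[:2]/p[2]
E
python3 - <<'E'
from h import *
np.set_printoptions(precision=1,suppress=True)
o=robot.get_obs(); print(o)
for n in('top','side'):
    s=vision.snapshot(n); save(s,n+'0'); print(n,s['K'],s['R'],s['t'],-np.array(s['R']).T@s['t'])
    pickle.dump(s,open(n+'0.pkl','wb'))
    if n=='top':
      for k in ['flask_25','flask_50','flask_100','flask_200','holder_25','holder_50','holder_100','holder_200','shaker','corked_flask']:
        print(k,[(np.array(d['centre']),round(d['p'],2)) for d in spotter.spot_in(s,k)])
E
```

```text
{'clock': 0.0, 'q': array([ 1.2,  0.5, -0. ,  1.5,  0. ,  1.1, -0.1]), 'dq': array([-0., -0., -0.,  0., -0.,  0., -0.]), 'joint_torque': array([ -0. , -50.8,  -0.1, -23.6,  -0.1,   0. ,   0. ]), 'position': array([ 251.9, -625.6,  221.5]), 'tool_rot': array([ 0.6,  0.4,  0.6, -0.4]), 'contact_force': array([ 0.4, -0.1,  0.2]), 'wrist_torque': array([-0.,  0.,  0.]), 'width': 1.0026925853878972}
top [[470.8   0.  255.5]
 [  0.  470.8 195. ]
 [  0.    0.    1. ]] [[-0.  -1.  -0. ]
 [-1.   0.  -0.2]
 [ 0.2  0.  -1. ]] [  26.6  593.5 1379.4] [ 326.4   -9.5 1466. ]
flask_25 [(array([314.3, 253. ]), 0.96), (array([352.2, 256.7]), 0.77), (array([272.8, 251.2]), 0.75), (array([270.6, 210.8]), 0.64), (array([251.6, 157.4]), 0.62), (array([299.8, 209.8]), 0.5), (array([198.1, 149.2]), 0.49)]
flask_50 [(array([314.3, 253. ]), 0.96), (array([352.2, 256.7]), 0.77), (array([272.8, 251.2]), 0.75), (array([270.6, 210.8]), 0.64), (array([251.6, 157.4]), 0.62), (array([299.8, 209.8]), 0.5), (array([198.1, 149.2]), 0.49)]
flask_100 [(array([314.3, 253. ]), 0.96), (array([352.2, 256.7]), 0.77), (array([
[... 464 characters left out ...]
.2]), 0.67), (array([211.4, 193.3]), 0.67)]
holder_50 [(array([216.8, 225.7]), 0.89), (array([173.7, 235.5]), 0.71), (array([169.9, 197.2]), 0.67), (array([211.4, 193.3]), 0.67)]
holder_100 [(array([216.8, 225.7]), 0.89), (array([173.7, 235.5]), 0.71), (array([169.9, 197.2]), 0.67), (array([211.4, 193.3]), 0.67)]
holder_200 [(array([216.8, 225.7]), 0.89), (array([173.7, 235.5]), 0.71), (array([169.9, 197.2]), 0.67), (array([211.4, 193.3]), 0.67)]
shaker [(array([191.5, 218.7]), 0.8)]
corked_flask [(array([279.8, 167.9]), 0.66)]
side [[466.5   0.  256.8]
 [  0.  466.5 193.7]
 [  0.    0.    1. ]] [[-1.  -0.3 -0. ]
 [-0.1  0.6 -0.8]
 [ 0.2 -0.7 -0.6]] [ 562.2  154.  1139.5] [326.4 893.9 856. ]
```

```bash
python3 - <<'E'
import cv2
a=cv2.imread('pics/top0.png')[120:300,130:390]; cv2.imwrite('pics/top0c.png',cv2.resize(a,None,fx=3,fy=3,interpolation=cv2.INTER_CUBIC))
E
```

```text
(no output)
```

View pics/top0.png

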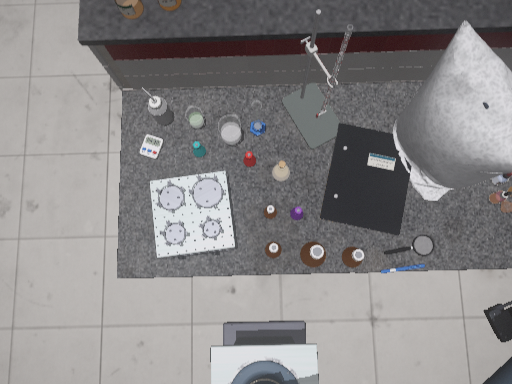

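View pics/side0.png

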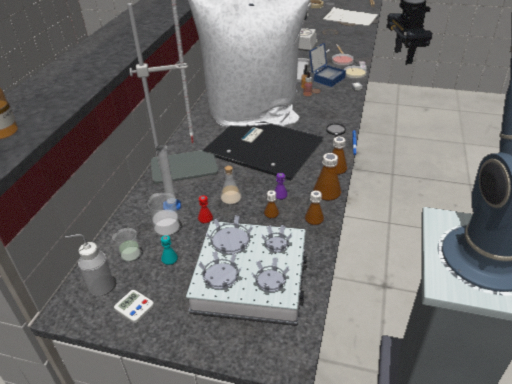

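```bash
sleep 1
```

```text
(no output)
```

View pics/top0c.png

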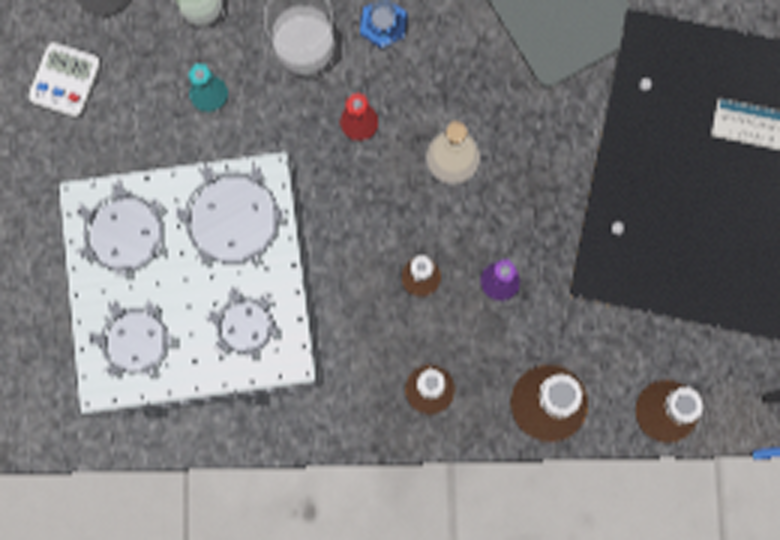

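The top view shows the 25 flask at about (271,211), the 50 at (273,249), the 200 at (314,253) and the 100 at (353,257). The purple look-alike is at (297,212) and the corked flask at (281,172). On the shaker, the holders read 200 top right, 100 top left, 50 bottom left and 25 bottom right. Next I'll fit silhouettes to get exact positions.

```bash
cat > fit.py <<'E'
from h import *
from scipy.optimize import minimize
SP={'25':(42,74,22,15,40),'50':(52,89,26,19,55),'100':(65,106,32,25,72),'200':(80,124,38,31,90)}
def sil(s,x,y,k,roi,z0=0,ss=4):
    b,h,c,n,nz=SP[k]; a=np.linspace(0,2*np.pi,40)
    prof=[(0,b/2),(nz,n/2),(h-17,n/2),(h-17,c/2+1),(h-12,c/2),(h,c/2)]
    u0,v0,u1,v1=roi; m=np.zeros(((v1-v0)*ss,(u1-u0)*ss),np.uint8)
    rings=[np.array([(proj(s,(x+r*np.cos(t),y+r*np.sin(t),z0+z))-[u0,v0]+.5)*ss-.5 for t in a],np.float32) for z,r in prof]
    for p,q in zip(rings[:-1],rings[1:]):
        hl=cv2.convexHull(np.vstack([p,q])); cv2.fillConvexPoly(m,np.round(hl*16).astype(np.int32),255,shift=4)
    return cv2.resize(m,(u1-u0,v1-v0),interpolation=cv2.INTER_AREA)/255.
def mask(s):
    p=s['pixels'].astype(int); r,g,b=p[...,0],p[...,1],p[...,2]
    amb=(r-b>25)&(r<190)&(r-g>12); return amb, p
def fit(s,k,x0,y0,z0=0,dark=True):
    uv=[proj(s,(x0,y0,z0)),proj(s,(x0,y0,z0+SP[k][1]))]; uv=np.array(uv)
    a=uv.min(0)-22; b=uv.max(0)+22; roi=[int(a[0]),int(a[1]),int(b[0]),int(b[1])]
    amb,p=mask(s); u0,v0,u1,v1=roi
    P=p[v0:v1,u0:u1]; A=amb[v0:v1,u0:u1]
    white=(P.min(-1)>150)&(P.max(-1)-P.min(-1)<25)
    M=(A|white).astype(np.uint8)
    M=cv2.morphologyEx(M,cv2.MORPH_CLOSE,np.ones((3,3),np.uint8))
    n,l,st,_=cv2.connectedComponentsWithStats(M)
    c=proj(s,(x0,y0,z0+10))-[u0,v0]; lab=l[int(round(c[1])),int(round(c[0]))]
    if lab==0: lab=1+np.argmax(st[1:,4])
    M=cv2.GaussianBlur((l==lab).astype(float),(0,0),.7)
    f=lambda q:((cv2.GaussianBlur(sil(s,q[0],q[1],k,roi,z0),(0,0),.7)-M)**2).sum()
    r=minimize(f,[x0,y0],method='Nelder-Mead',options=dict(initial_simplex=[[x0,y0],[x0+6,y0],[x0,y0+6]],xatol=.1,fatol=.01))
    return r.x,r.fun,M.sum(),sil(s,*r.x,k,roi,z0).sum()
E
cat > f0.py <<'E'
from fit import *
np.set_printoptions(precision=1,suppress=True)
T=pickle.load(open('top0.pkl','rb'));S=pickle.load(open('side0.pkl','rb'))
init={'25':(270.6,211.5),'50':(273,250),'200':(312,254),'100':(351.5,257)}
for k,c in init.items():
    X=onz(T,c,15)
    print(k,X); 
    for s in(T,S): print('  ',*fit(s,k,X[0],X[1]))
for n,z,c in [('purple',20,(297,213)),('cork',30,(281,172)),('sh',68,(191.5,218.7))]: print(n,onz(T,c,z))
E
python3 f0.py
```

```text
25 [548.2 -33.9  15. ]
   [549.5 -31.6] 3.0686493483352333 131.00000000000003 146.00392156862745
   [550.2 -35.5] 17.367565435162568 251.00000000000006 281.82745098039214
50 [428.6 -37.7  15. ]
   [431.9 -37.4] 3.398333572883015 208.00000000000003 227.38039215686274
   [432.6 -44.4] 574.1091309897178 1002.0193549108753 441.9372549019608
200 [ 413.4 -156.4   15. ]
   [ 414.5 -160.2] 5.319686551418444 508.0 536.8941176470588
   [ 413.6 -166.8] 439.07510709009875 1228.5816626001038 895.1568627450979
100 [ 401.3 -276.2   15. ]
   [ 403.7 -280.1] 6.012269862769722 349.0 376.87450980392157
   [ 415.8 -195.7] 319.08913061754924 838.0194719601222 582.2196078431373
purple [ 540.5 -115.4   20. ]
cork [670.  -69.9  30. ]
sh [524.6 204.9  68. ]
```

```bash
python3 - <<'E'
from h import *
np.set_printoptions(precision=1,suppress=True)
from scipy.spatial.transform import Rotation as Ro
q=robot.get_obs()['tool_rot'];print(Ro.from_quat(q,scalar_first=True).as_matrix())
a=cv2.imread('pics/side0.png')[140:330,160:380]; cv2.imwrite('pics/side0c.png',cv2.resize(a,None,fx=3,fy=3,interpolation=cv2.INTER_CUBIC))
a=cv2.imread('pics/top0.png')[165:263,145:240]; cv2.imwrite('pics/sh0.png',cv2.resize(a,None,fx=6,fy=6,interpolation=cv2.INTER_CUBIC))
E
```

```text
[[ 0.   0.9  0.4]
 [-0.   0.4 -0.9]
 [-1.   0.   0. ]]
```

View pics/side0c.png

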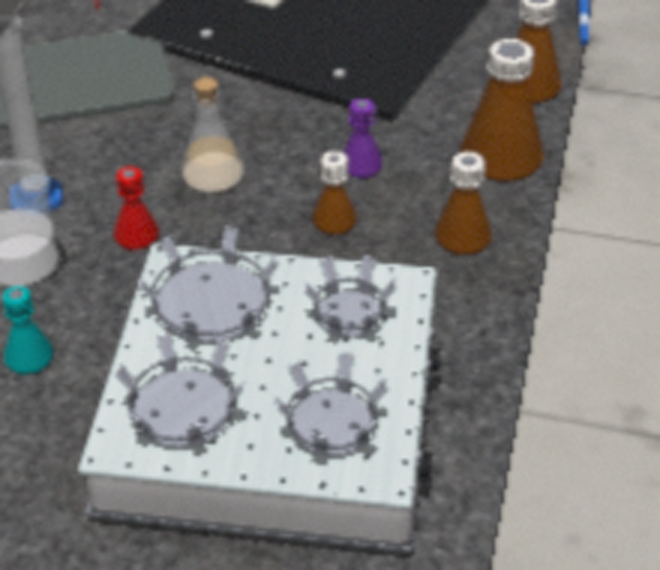

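View pics/sh0.png

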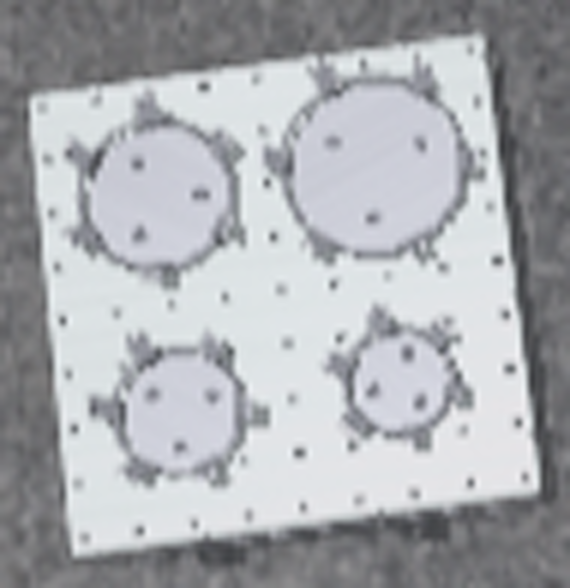

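```bash
cat >> fit.py <<'E'
def rend(s,x,y,k,roi,z0=0,ss=4):
    b,h,c,n,nz=SP[k]; a=np.linspace(0,2*np.pi,40)
    u0,v0,u1,v1=roi; m=np.zeros(((v1-v0)*ss,(u1-u0)*ss),np.uint8)
    R=lambda z,r:np.array([(proj(s,(x+r*np.cos(t),y+r*np.sin(t),z0+z))-[u0,v0]+.5)*ss-.5 for t in a],np.float32)
    for (z,r),(z2,r2),v in [((0,b/2),(nz,n/2),255),((nz,n/2),(h-17,n/2),255),((h-17,c/2+1),(h-12,c/2),0),((h-12,c/2),(h,c/2),0)]:
        hl=cv2.convexHull(np.vstack([R(z,r),R(z2,r2)])); cv2.fillConvexPoly(m,np.round(hl*16).astype(np.int32),v,shift=4)
    return cv2.resize(m,(u1-u0,v1-v0),interpolation=cv2.INTER_AREA)/255.
def fit2(s,k,x0,y0,z0=0):
    uv=np.array([proj(s,(x0,y0,z0)),proj(s,(x0,y0,z0+SP[k][1]))])
    a=uv.min(0)-15; b=uv.max(0)+15; roi=u0,v0,u1,v1=[int(a[0]),int(a[1]),int(b[0]),int(b[1])]
    p=s['pixels'].astype(float)[v0:v1,u0:u1]; d=p[...,0]-p[...,2]
    # saturation of amber relative to brightness
    d=d*((p[...,0]-p[...,1])>5)
    A=np.clip(d/np.percentile(d[d>25],50),0,1)
    f=lambda q:((cv2.GaussianBlur(rend(s,q[0],q[1],k,roi,z0),(0,0),.6)-cv2.GaussianBlur(A,(0,0),.3))**2).sum()
    r=minimize(f,[x0,y0],method='Nelder-Mead',options=dict(initial_simplex=[[x0,y0],[x0+6,y0],[x0,y0+6]],xatol=.1,fatol=.01))
    return r.x,round(r.fun,1),A.sum().round(),rend(s,*r.x,k,roi,z0).sum().round()
E
cat > f1.py <<'E'
from fit import *
np.set_printoptions(precision=1,suppress=True)
T=pickle.load(open('top0.pkl','rb'));S=pickle.load(open('side0.pkl','rb'))
for k,X in {'25':(549,-33),'50':(431,-38),'200':(414,-161),'100':(404,-280)}.items():
    for s in(T,S): print(k,*fit2(s,k,*X))
# shaker
for s,c0 in((T,(191,218)),(S,(250,265))):
    p=s['pixels'].astype(int)
    w=((p.min(-1)>(205 if s is T else 190))).astype(np.uint8)
    w=cv2.morphologyEx(w,cv2.MORPH_CLOSE,np.ones((9,9),np.uint8))
    n,l,st,ce=cv2.connectedComponentsWithStats(w); i=np.argmin(np.hypot(*(ce[1:]-c0).T)+1e3*(st[1:,4]<1500))+1
    cs,_=cv2.findContours((l==i).astype(np.uint8),0,2); h=cv2.convexHull(max(cs,key=len))
    print(st[i]); ap=cv2.approxPolyDP(h,6,True)[:,0]
    print(ap.tolist()); print(np.array([onz(s,u,68) for u in ap.astype(float)]))
    # lavender floors
    lav=((p[...,2]-p[...,1]>8)&(p[...,2]>140)&(p[...,2]-p[...,0]>3)).astype(np.uint8)
    n,l,st,ce=cv2.connectedComponentsWithStats(lav)
    for j in range(1,n):
        if st[j,4]>100:
            cs,_=cv2.findContours((l==j).astype(np.uint8),0,1); c=max(cs,key=len)[:,0].astype(float)
            W=np.array([onz(s,u,71)[:2] for u in c],np.float32); (cx,cy),r=cv2.minEnclosingCircle(W)
            e=cv2.fitEllipse(W); print(st[j],np.array([cx,cy]),round(r,1),np.array(e[0]),np.array(e[1]))
E
python3 f1.py
```

```text
25 [549.7 -32. ] 2.9 81.0 90.0
25 [550.2 -34.7] 10.1 170.0 199.0
50 [432.1 -37.3] 5.2 136.0 152.0
50 [432.9 -41.4] 261.0 559.0 332.0
200 [ 414.6 -159.9] 7.3 348.0 374.0
200 [ 414.4 -165.6] 248.4 848.0 724.0
100 [ 403.4 -280.2] 5.2 232.0 254.0
100 [ 401.5 -264.4] 253.7 485.0 437.0
[ 150  172   85   85 5198]
[[224, 172], [234, 245], [157, 256], [150, 182]]
[[665.9 105.6  68. ]
 [442.6  78.5  68. ]
 [415.9 307.2  68. ]
 [641.  332.1  68. ]]
[250 120  15  16 126] [805.   1.] 25.3 [805.9   2.5] [40.3 43.3]
[194 177  29  30 629] [608.1 157.2] 50.2 [603.6 155.8] [82.6 88.4]
[159 186  25  25 414] [592.5 266.8] 40.2 [590.  265.6] [66.6 71.6]
[203 218  18  20 211] [497.8 147.6] 30.4 [494.4 145.3] [46.4 52.9]
[166 221  21  23 298] [484.7 251.5] 34.8 [482.2 252.5] [55.3 60.4]
[395 264  30   8 117] [ 366.8 -432.5] 43.0 [ 364.8 -434.1] [ 11.  101.2]
[225 325  11  19 133] [188.8  93.6] 28.5 [186.6  94.1] [30.6 53.8]
[234 362  56  22 418] [63.7  6.8] 77.8 [61.6  4.6] [ 85.8 137.1]
[ 187  222  118   86 4928]
[[211, 222], [302, 229], [296, 307], [187, 296]]
[[669.5 106.8  68. ]
 [445.9  79.   68. ]
 [415.8 308.2  68. ]
 [643.8 335.3  68. ]]
[163 199  13  13 112] [790.8  73.6] 25.7 [794.6  74.9] [34.4 46.7]
[212 227  37  35 649] [595.6 168. ] 55.6 [603.3 159.4] [76.2 95.5]
[266 237  21  12 149] [496.2 141.1] 23.5 [495.8 139.8] [34.1 41.8]
[203 264  34  22 530] [594.3 265.4] 36.8 [592.9 263.8] [60.9 69. ]
[258 270  27  19 348] [482.1 252.1] 28.6 [483.4 250.3] [47.  54.5]
```

```bash
python3 - <<'E'
from h import *
from scipy.spatial.transform import Rotation as Ro
q=robot.get_obs()['tool_rot'];M=Ro.from_quat(q,scalar_first=True).as_matrix();print(M.round(4))
a=np.degrees(np.arctan2(M[1,1],M[0,1]));print('y axis yaw',a)
# spin +d about tool x (down) => yaw decreases by d
R2=M@Ro.from_euler('x',a,degrees=True).as_matrix();print(R2.round(3))
for t in [(400,-200,222.6),(549.7,-32,150)]: print(M.T@(np.array(t)-[252.173,-626.145,222.573]))
E
```

```text
[[ 1.000e-04  9.276e-01  3.735e-01]
 [-1.000e-04  3.735e-01 -9.276e-01]
 [-1.000e+00  0.000e+00  1.000e-04]]
y axis yaw 21.934522207846175
[[ 0.  1. -0.]
 [-0.  0. -1.]
 [-1.  0.  0.]]
[-4.88981008e-02  2.96311088e+02 -3.40076639e+02]
[  72.54811241  497.92817983 -440.00197295]
```

Emit:
apply_moves(increments=[[0,25,-28,3,1],[0,58,-66,6,1],[0,92,-105,9,1],[0,125,-143,12,1],[0,158,-182,15,1],[0,192,-220,18,1],[0,225,-258,21,1],[0,258,-297,21.93,1],[0,285,-327,21.93,1],[0,296.3,-340.1,21.93,1]], grip_force=15)

```text
clock: 1.85
position: [400.9, -197.5, 223.0]
tool_rot: [0.501, 0.499, 0.501, -0.499]
contact_force: [0.6, -1.7, -0.3]
width: 1.002
```

Emit:
apply_moves(increments=[[0,20,-22,0,1],[0,50,-56,0,1],[0,80,-90,0,1],[0,110,-124,0,1],[0,138,-154,0,1],[20,149.7,-167.5,0,1],[60,149.7,-167.5,0,1],[100,149.7,-167.5,0,1],[102,149.7,-167.5,0,1],[102,149.7,-167.5,0,1]])

```text
clock: 3.1
position: [550.7, -32.5, 121.8]
tool_rot: [0.501, 0.501, 0.499, -0.5]
contact_force: [1.4, 0.4, -0.2]
width: 1.001
```

```bash
python3 - <<'E'
from h import *
np.set_printoptions(precision=1,suppress=True)
print(robot.get_obs()['position'])
for n,b in(('top',(170,310,220,330)),('side',(100,260,200,360))):
    s=vision.snapshot(n); save(s,n+'1'); p=robot.get_obs()['position']
    print(n, proj(s,p), proj(s,[549.7,-32,74]))
    a=cv2.imread(f'pics/{n}1.png')[b[0]:b[1],b[2]:b[3]]; cv2.imwrite(f'pics/{n}1c.png',cv2.resize(a,None,fx=4,fy=4,interpolation=cv2.INTER_CUBIC))
E
```

```text
[550.7 -32.5 121.8]
top [270.5 204.9] [270.2 208. ]
side [270.4 177.8] [271.  192.6]
```

View pics/side1c.png

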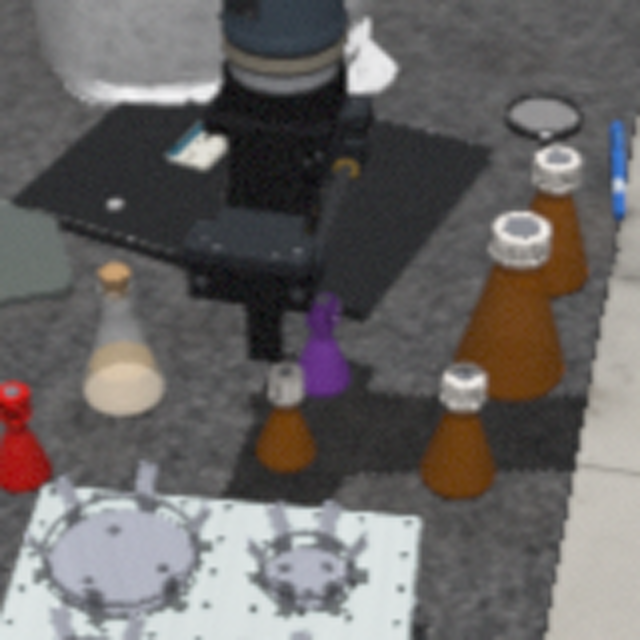

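View pics/top1.png

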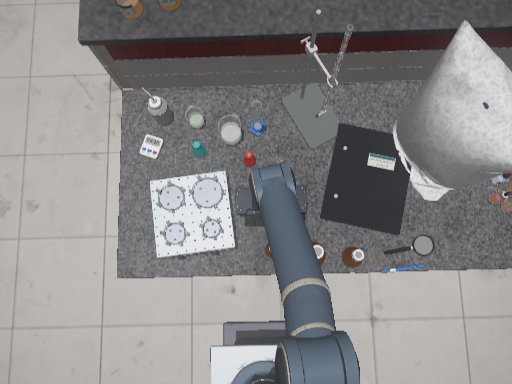

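Emit:
apply_moves(increments=[[15,0,0,0,1],[37,0,0,0,1],[60,0,0,0,1],[73.5,0,0,0,1],[73.5,0,0,0,1],[73.5,0,0,0,1],[73.5,0,0,0,0],[73.5,0,0,0,0],[73.5,0,0,0,0],[73.5,0,0,0,0]])

```text
clock: 4.45
position: [549.7, -32.5, 47.2]
tool_rot: [0.5, 0.5, 0.5, -0.5]
contact_force: [-0.7, -0.1, -0.4]
width: 0.634
```

Emit:
apply_moves(increments=[[0,0,0,0,0],[0,0,0,0,0],[0,0,0,0,0],[0,0,0,0,0],[-3,0,0,0,0],[-10,0,0,0,0],[-20,0,0,0,0],[-30,0,0,0,0],[-30,0,0,0,0],[-30,0,0,0,0]])

```text
clock: 5.7
position: [549.6, -32.6, 77.1]
tool_rot: [-0.5, -0.5, -0.5, 0.5]
contact_force: [-0.2, -0.5, 0.0]
width: 0.233
```

```bash
python3 - <<'E'
from h import *
o=robot.get_obs();print(o['position'],o['width']*87,o['contact_force'])
s=vision.snapshot('side'); save(s,'side2');b=(100,260,200,360)
a=cv2.imread('pics/side2.png')[b[0]:b[1],b[2]:b[3]]; cv2.imwrite('pics/side2c.png',cv2.resize(a,None,fx=4,fy=4,interpolation=cv2.INTER_CUBIC))
E
```

```text
[549.55166852 -32.55848259  77.10113127] 20.302454358949813 [-0.23551442 -0.46598796  0.01156349]
```

View pics/side2c.png

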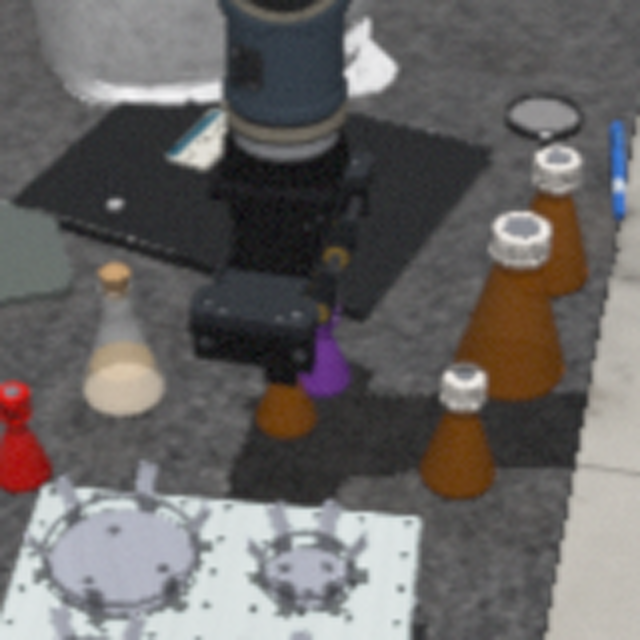

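Side view: the flask_25 base is off the bench (crop row 470→435) and upright. Next I carry it over to holder_25.

Emit:
apply_moves(increments=[[-20,0,0,0,0],[-50,0,0,0,0],[-80,0,0,0,0],[-98,-8,-25,0,0],[-98,-21,-65,0,0],[-98,-34,-107,0,0],[-98,-47,-148,0,0],[-98,-54,-170,0,0],[-98,-56.1,-177,0,0],[-98,-56.1,-177,0,0]])

```text
clock: 7.0
position: [493.1, 144.8, 174.8]
tool_rot: [0.5, 0.499, 0.5, -0.5]
contact_force: [0.4, -0.3, -0.5]
width: 0.234
```

```bash
cat > look.py <<'E'
import sys
from fit import *
np.set_printoptions(precision=1,suppress=True)
k,tag=sys.argv[1:3]; hx,hy,zb=map(float,sys.argv[3:6])
o=robot.get_obs();print(o['position'],o['width']*87,o['contact_force'],o['clock'])
for n in ('side','top'):
    s=vision.snapshot(n); save(s,n+tag)
    c=proj(s,(hx,hy,90)).astype(int); b=[max(0,c[1]-80),max(0,c[0]-70)]
    im=cv2.cvtColor(s['pixels'],cv2.COLOR_RGB2BGR)[b[0]:b[0]+130,b[1]:b[1]+140]
    im=cv2.resize(im,None,fx=4,fy=4,interpolation=cv2.INTER_CUBIC)
    r=SP[k][0]/2
    def ring(z,R,col):
        P=np.array([(proj(s,(hx+R*np.cos(t),hy+R*np.sin(t),z))-b[::-1]+.5)*4 for t in np.linspace(0,6.28,50)]); cv2.polylines(im,[P.astype(np.int32)],True,col,1)
    ring(zb,r,(0,255,0)); ring(71,r+2.5,(0,0,255))
    cv2.imwrite(f'pics/{n}{tag}c.png',im)
    print(n,c)
E
python3 look.py 25 3 493.6 144.5 128
```

```text
[493.1 144.8 174.8] 20.333401722565103 [ 0.4 -0.3 -0.5] 7.0
side [276 237]
top [210 227]
```

View pics/side3c.png

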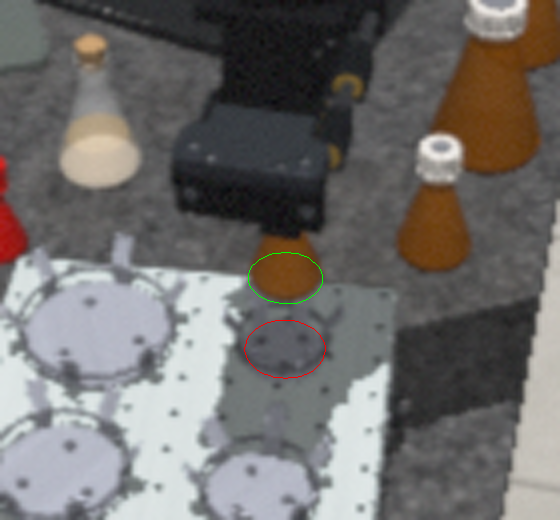

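Emit:
apply_moves(increments=[[10,0,0,0,0],[20,0,0,0,0],[28,0,0,0,0],[35,0,0,0,0],[41,0,0,0,0],[46,0,0,0,0],[50,0,0,0,0],[53,0,0,0,0],[55,0,0,0,0],[55.5,0,0,0,0]])

```text
clock: 8.35
position: [493.6, 144.5, 119.5]
tool_rot: [0.5, 0.5, 0.5, -0.5]
contact_force: [0.9, -0.9, -0.3]
width: 0.234
```

```bash
python3 look.py 25 4 493.6 144.5 71
```

```text
[493.6 144.5 119.5] 20.329788538268648 [ 0.9 -0.9 -0.3] 8.35
side [276 237]
top [210 227]
```

View pics/side4c.png

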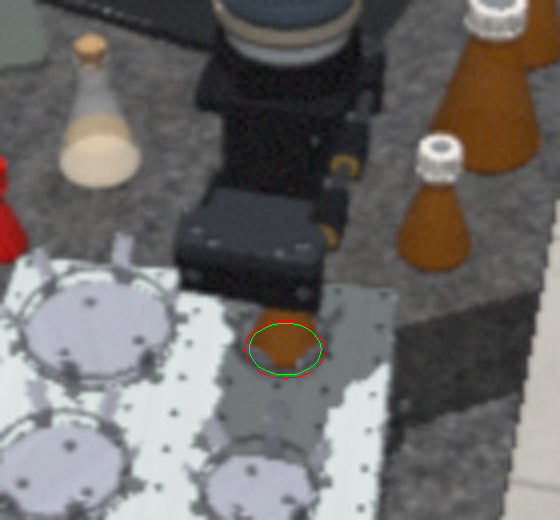

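Emit:
apply_moves(increments=[[1,0,0,0,0],[1.6,0,0,0,0],[1.6,0,0,0,0],[1.6,0,0,0,0.4],[1.6,0,0,0,0.7],[1.6,0,0,0,0.7],[1.6,0,0,0,0.7],[1.6,0,0,0,0.7],[-10,0,0,0,0.7],[-30,0,0,0,0.7]])

```text
clock: 9.7
position: [493.2, 144.5, 150.0]
tool_rot: [0.5, 0.5, 0.5, -0.5]
contact_force: [0.4, -0.1, -0.6]
width: 0.697
```

```bash
python3 look.py 25 5 493.6 144.5 71
```

```text
[493.2 144.5 150. ] 60.66259040339718 [ 0.4 -0.1 -0.6] 9.7
side [276 237]
top [210 227]
```

View pics/side5c.png

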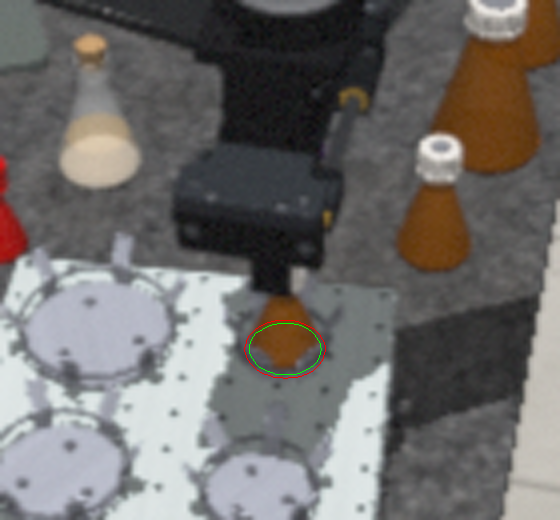

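Emit:
apply_moves(increments=[[-30,0,0,0,1],[-50,-8,20,0,1],[-50,-22,65,0,1],[-50,-36,107,0,1],[-50,-50,148,0,1],[-50,-59,175,0,1],[-30,-61.5,182.3,0,1],[10,-61.5,182.3,0,1],[30,-61.5,182.3,0,1],[30,-61.5,182.3,0,1]])

```text
clock: 11.05
position: [430.7, -37.7, 118.3]
tool_rot: [0.499, 0.499, 0.501, -0.501]
contact_force: [0.4, -0.2, 0.3]
width: 0.996
```

```bash
python3 look.py 50 6 432.1 -37.8 0
```

```text
[430.7 -37.7 118.3] 86.69466506031833 [ 0.4 -0.2  0.3] 11.05
side [315 193]
top [273 246]
```

View pics/side6.png

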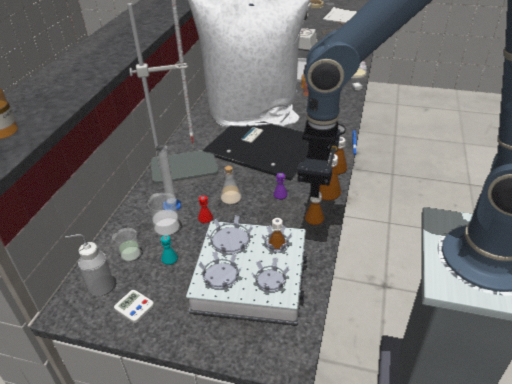

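Emit:
apply_moves(increments=[[15,0,0,0,1],[35,0,0,0,1],[52,0,0,0,1],[57.6,0,0,0,1],[57.6,0,0,0,1],[57.6,0,0,0,0],[57.6,0,0,0,0],[57.6,0,0,0,0],[57.6,0,0,0,0],[57.6,0,0,0,0]], grip_force=18)

```text
clock: 12.4
position: [432.1, -37.8, 62.0]
tool_rot: [0.5, 0.5, 0.5, -0.5]
contact_force: [1.0, 0.7, 1.2]
width: 0.515
```

Emit:
apply_moves(increments=[[0,0,0,0,0],[0,0,0,0,0],[0,0,0,0,0],[-3,0,0,0,0],[-15,0,0,0,0],[-40,0,0,0,0],[-80,0,0,0,0],[-120,0,0,0,0],[-130,0,0,0,0],[-130,0,0,0,0]])

```text
clock: 13.65
position: [432.1, -37.9, 192.4]
tool_rot: [0.5, 0.5, 0.5, -0.5]
contact_force: [0.2, -0.8, -0.4]
width: 0.283
```

```bash
python3 look.py 50 7 432.1 -37.8 130
```

```text
[432.1 -37.9 192.4] 24.60170880935598 [ 0.2 -0.8 -0.4] 13.65
side [315 193]
top [273 246]
```

View pics/side7c.png

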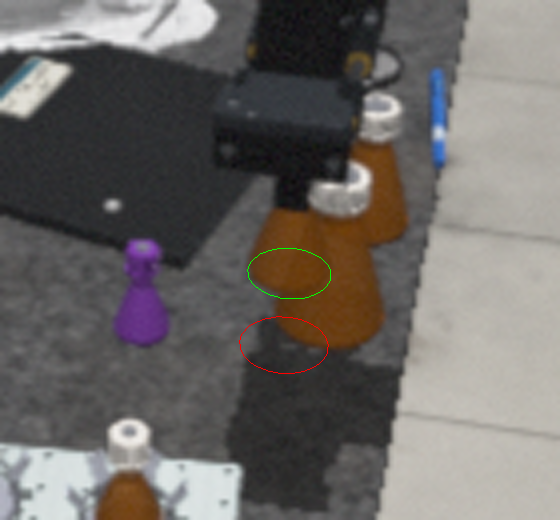

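Emit:
apply_moves(increments=[[-30,0,0,0,0],[-48,4,-15,0,0],[-48,10,-55,0,0],[-48,17,-100,0,0],[-48,24,-145,0,0],[-48,32,-190,0,0],[-48,39,-235,0,0],[-48,46,-273,0,0],[-48,48.9,-291.5,0,0],[-48,48.9,-291.5,0,0]])

```text
clock: 15.0
position: [480.3, 254.1, 238.7]
tool_rot: [0.5, 0.499, 0.501, -0.5]
contact_force: [-0.3, -0.8, 0.7]
width: 0.286
```

Emit:
apply_moves(increments=[[15,0,0,0,0],[35,0,0,0,0],[55,0,0,0,0],[68,0,0,0,0],[78,0,0,0,0],[86,0,0,0,0],[94,0,0,0,0],[100,0,0,0,0],[104,0,0,0,0],[105.6,0,0,0,0]])

```text
clock: 16.25
position: [481.0, 253.8, 134.2]
tool_rot: [0.5, 0.5, 0.5, -0.5]
contact_force: [0.0, 0.6, -1.1]
width: 0.281
```

```bash
python3 look.py 50 8 481 253.7 71
```

```text
[481.  253.8 134.2] 24.44399550830171 [ 0.   0.6 -1.1] 16.25
side [271 274]
top [173 232]
```

View pics/side8c.png

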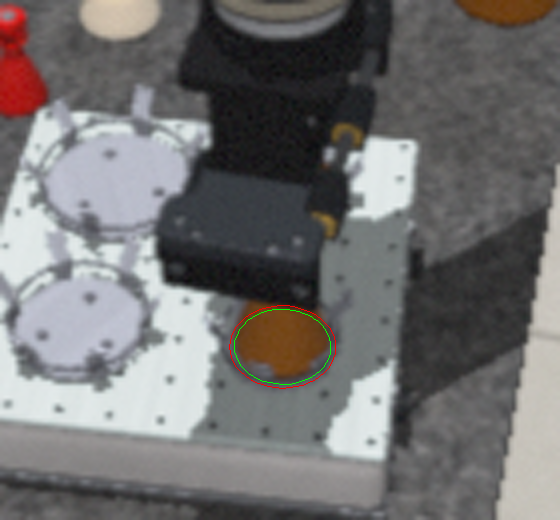

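Emit:
apply_moves(increments=[[1,0,0,0,0],[1.5,0,0,0,0],[1.5,0,0,0,0],[1.5,0,0,0,0.4],[1.5,0,0,0,0.7],[1.5,0,0,0,0.7],[1.5,0,0,0,0.7],[1.5,0,0,0,0.7],[-10,0,0,0,0.7],[-45.6,0,0,0,0.7]])

```text
clock: 17.6
position: [479.9, 253.0, 179.5]
tool_rot: [-0.5, -0.499, -0.501, 0.501]
contact_force: [0.6, -0.6, -0.1]
width: 0.698
```

```bash
python3 look.py 50 9 481 253.7 71
```

```text
[479.9 253.  179.5] 60.759902765009556 [ 0.6 -0.6 -0.1] 17.6
side [271 274]
top [173 232]
```

View pics/side9c.png

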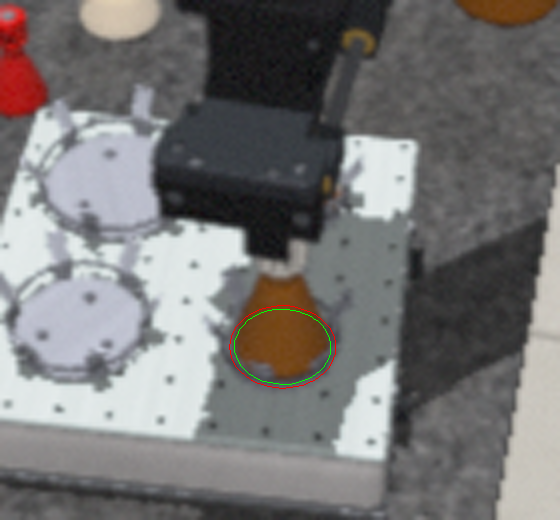

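Emit:
apply_moves(increments=[[-30,0,0,0,1],[-40,-4,30,0,1],[-40,-13,88,0,1],[-40,-21,147,0,1],[-40,-30,206,0,1],[-40,-38,265,0,1],[-40,-47,324,0,1],[-40,-56,383,0,1],[-40,-64,442,0,1],[-40,-72,497,0,1]])

```text
clock: 18.95
position: [408.5, -245.3, 220.5]
tool_rot: [0.5, 0.5, 0.499, -0.5]
contact_force: [1.7, 0.2, 0.0]
width: 1.003
```

Emit:
apply_moves(increments=[[0,-3,20,0,1],[0,-5.6,34,0,1],[0,-5.6,36.9,0,1],[30,-5.6,36.9,0,1],[70,-5.6,36.9,0,1],[90,-5.6,36.9,0,1],[95,-5.6,36.9,0,1],[95,-5.6,36.9,0,1],[95,-5.6,36.9,0,1],[95,-5.6,36.9,0,1]])

```text
clock: 20.2
position: [403.9, -280.4, 125.8]
tool_rot: [0.501, 0.5, 0.499, -0.5]
contact_force: [-0.0, -0.1, 0.5]
width: 1.0
```

```bash
python3 look.py 100 10 403.4 -280.2 0
```

```text
[ 403.9 -280.4  125.8] 87.0350385329977 [-0.  -0.1  0.5] 20.2
side [338 143]
top [357 254]
```

View pics/side10c.png

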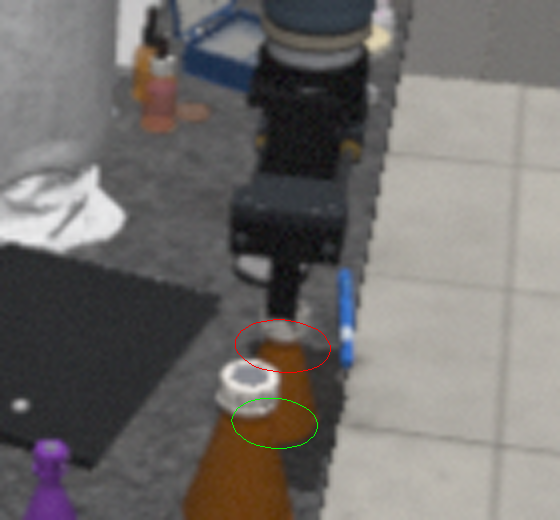

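View pics/top10.png

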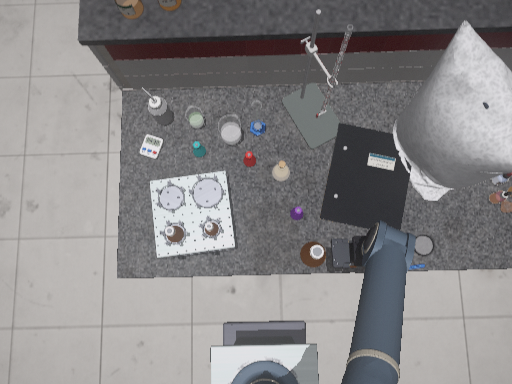

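Top view: flask_50 and flask_25 are both upright in their holders. The gripper is over flask_100.

Emit:
apply_moves(increments=[[15,0,0,0,1],[33,0,0,0,1],[46,0,0,0,1],[46,0,0,0,1],[46,0,0,0,1],[46,0,0,0,0],[46,0,0,0,0],[46,0,0,0,0],[46,0,0,0,0],[46,0,0,0,0]], grip_force=22)

```text
clock: 21.55
position: [403.4, -280.2, 79.0]
tool_rot: [0.5, 0.5, 0.5, -0.5]
contact_force: [0.1, 0.3, 0.4]
width: 0.517
```

Emit:
apply_moves(increments=[[0,0,0,0,0],[0,0,0,0,0],[-3,0,0,0,0],[-15,0,0,0,0],[-45,0,0,0,0],[-85,0,0,0,0],[-125,0,0,0,0],[-160,0,0,0,0],[-171,0,0,0,0],[-171,0,0,0,0]])

```text
clock: 22.8
position: [403.3, -280.2, 250.2]
tool_rot: [0.5, 0.5, 0.5, -0.5]
contact_force: [-0.6, -0.0, -1.7]
width: 0.353
```

```bash
python3 look.py 100 11 403.4 -280.2 171
```

```text
[ 403.3 -280.2  250.2] 30.68886988871866 [-0.6 -0.  -1.7] 22.8
side [338 143]
top [357 254]
```

View pics/side11c.png

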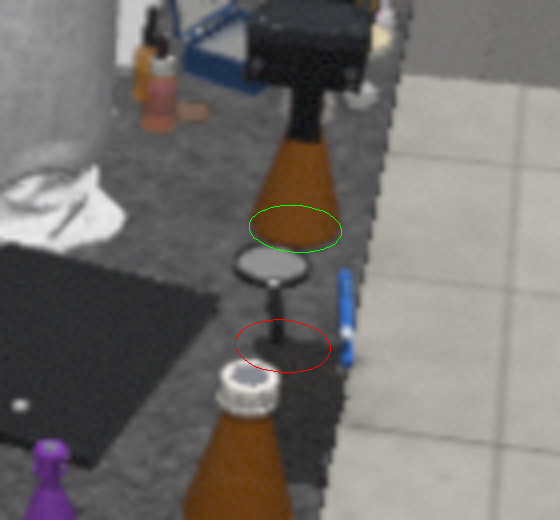

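Emit:
apply_moves(increments=[[-5,8,-25,0,0],[-10,26,-75,0,0],[-15,46,-132,0,0],[-15,65,-190,0,0],[-15,85,-248,0,0],[-15,105,-306,0,0],[-15,125,-364,0,0],[-15,144,-420,0,0],[-15,163,-474,0,0],[-15,176,-514,0,0]])

```text
clock: 24.15
position: [578.8, 236.3, 262.6]
tool_rot: [0.5, 0.498, 0.501, -0.5]
contact_force: [-0.6, 0.1, -0.3]
width: 0.351
```

Emit:
apply_moves(increments=[[0,8,-24,0,0],[0,10.8,-32.5,0,0],[0,10.8,-32.5,0,0],[20,10.8,-32.5,0,0],[45,10.8,-32.5,0,0],[65,10.8,-32.5,0,0],[78,10.8,-32.5,0,0],[83,10.8,-32.5,0,0],[83,10.8,-32.5,0,0],[83,10.8,-32.5,0,0]])

```text
clock: 25.4
position: [590.6, 266.7, 182.8]
tool_rot: [0.5, 0.5, 0.5, -0.499]
contact_force: [-0.6, -0.3, -0.5]
width: 0.35
```

```bash
python3 look.py 100 12 590.2 266.3 103
```

```text
[590.6 266.7 182.8] 30.470714509221825 [-0.6 -0.3 -0.5] 25.4
side [220 269]
top [169 196]
```

View pics/side12c.png

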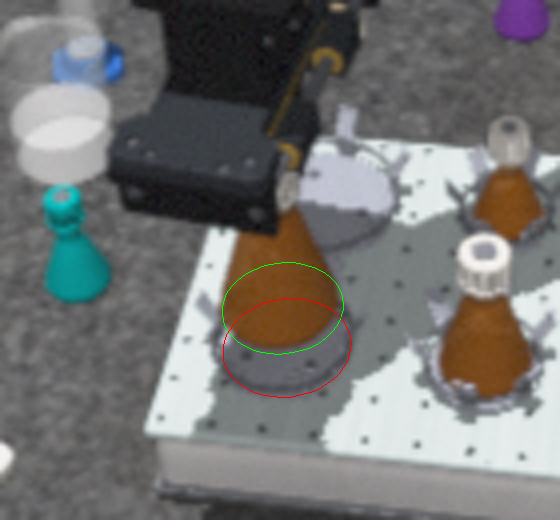

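Emit:
apply_moves(increments=[[5,0,0,0,0],[10,0,0,0,0],[15,0,0,0,0],[20,0,0,0,0],[24,0,0,0,0],[27,0,0,0,0],[29,0,0,0,0],[30.5,0,0,0,0],[30.5,0,0,0,0],[30.5,0,0,0,0]])

```text
clock: 26.75
position: [590.3, 266.4, 151.6]
tool_rot: [0.5, 0.5, 0.5, -0.5]
contact_force: [-0.2, -0.2, -0.9]
width: 0.351
```

Emit:
apply_moves(increments=[[1,0,0,0,0],[1.5,0,0,0,0],[1.5,0,0,0,0],[1.5,0,0,0,0.5],[1.5,0,0,0,0.8],[1.5,0,0,0,0.8],[1.5,0,0,0,0.8],[1.5,0,0,0,0.8],[-10,0,0,0,0.8],[-48.5,0,0,0,0.8]])

```text
clock: 28.0
position: [589.1, 265.5, 198.9]
tool_rot: [-0.5, -0.498, -0.501, 0.501]
contact_force: [1.5, 0.7, 0.1]
width: 0.799
```

```bash
python3 look.py 100 13 590.2 266.3 71
```

```text
[589.1 265.5 198.9] 69.53654666404391 [1.5 0.7 0.1] 28.0
side [220 269]
top [169 196]
```

View pics/side13c.png

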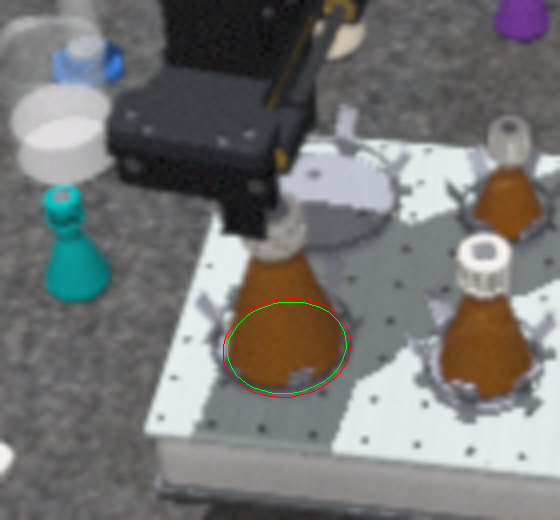

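Emit:
apply_moves(increments=[[-30,0,0,0,1],[-40,-12,28,0,1],[-40,-33,80,0,1],[-40,-55,133,0,1],[-40,-77,187,0,1],[-40,-99,240,0,1],[-40,-121,294,0,1],[-40,-143,347,0,1],[-40,-164,398,0,1],[-40,-175.6,426.2,0,1]])

```text
clock: 29.35
position: [413.2, -162.6, 240.5]
tool_rot: [-0.5, -0.501, -0.499, 0.501]
contact_force: [0.4, -0.2, -0.7]
width: 1.0
```

Emit:
apply_moves(increments=[[0,0,0,0,1],[0,0,0,0,1],[20,0,0,0,1],[50,0,0,0,1],[80,0,0,0,1],[95,0,0,0,1],[95,0,0,0,1],[95,0,0,0,1],[95,0,0,0,1],[95,0,0,0,1]])

```text
clock: 30.6
position: [415.0, -160.1, 145.6]
tool_rot: [0.5, 0.5, 0.499, -0.5]
contact_force: [-0.0, -0.3, 0.2]
width: 1.002
```

```bash
python3 look.py 200 14 414.6 -159.9 0
```

```text
[ 415.  -160.1  145.6] 87.16132622804722 [-0.  -0.3  0.2] 30.6
side [329 166]
top [315 251]
```

View pics/side14c.png

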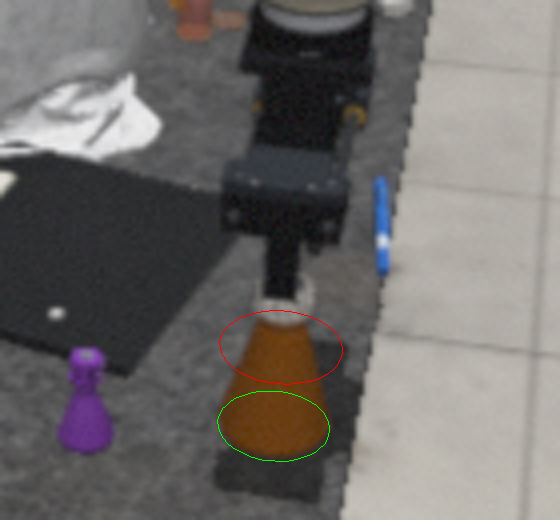

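Gripper over flask_200, aligned. Now descend 48 and close.

Emit:
apply_moves(increments=[[15,0,0,0,1],[33,0,0,0,1],[48,0,0,0,1],[48,0,0,0,1],[48,0,0,0,1],[48,0,0,0,0],[48,0,0,0,0],[48,0,0,0,0],[48,0,0,0,0],[48,0,0,0,0]], grip_force=28)

```text
clock: 31.95
position: [414.6, -159.9, 97.0]
tool_rot: [0.5, 0.5, 0.5, -0.5]
contact_force: [0.3, -0.3, -0.6]
width: 0.515
```

Emit:
apply_moves(increments=[[0,0,0,0,0],[0,0,0,0,0],[-3,0,0,0,0],[-15,0,0,0,0],[-45,0,0,0,0],[-85,0,0,0,0],[-125,0,0,0,0],[-165,0,0,0,0],[-185,0,0,0,0],[-185,0,0,0,0]])

```text
clock: 33.2
position: [415.4, -159.9, 283.9]
tool_rot: [0.502, 0.501, 0.499, -0.499]
contact_force: [-0.0, -0.3, -2.2]
width: 0.421
```

```bash
python3 look.py 200 15 414.6 -159.9 185
```

```text
[ 415.4 -159.9  283.9] 36.59336989380101 [-0.  -0.3 -2.2] 33.2
side [329 166]
top [315 251]
```

View pics/side15c.png

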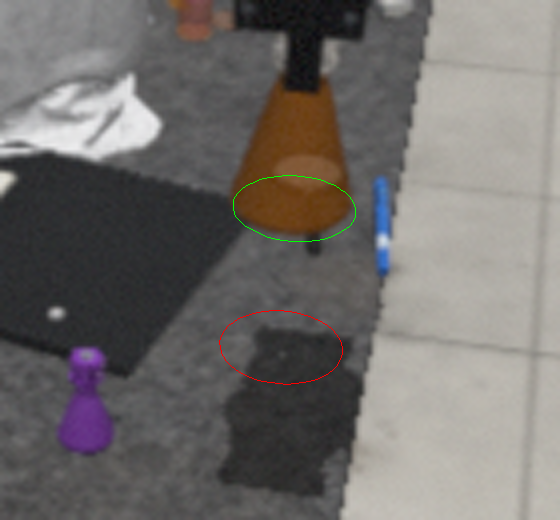

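Emit:
apply_moves(increments=[[0,8,-14,0,0],[0,28,-48,0,0],[0,53,-90,0,0],[0,79,-133,0,0],[0,105,-176,0,0],[0,130,-219,0,0],[0,155,-261,0,0],[0,174,-294,0,0],[0,186,-313,0,0],[0,188.3,-317,0,0]])

```text
clock: 34.55
position: [602.2, 158.5, 279.8]
tool_rot: [0.5, 0.498, 0.502, -0.5]
contact_force: [0.1, -0.7, -2.4]
width: 0.419
```

Emit:
apply_moves(increments=[[0,0,0,0,0],[10,0,0,0,0],[25,0,0,0,0],[42,0,0,0,0],[58,0,0,0,0],[70,0,0,0,0],[78,0,0,0,0],[80,0,0,0,0],[80,0,0,0,0],[80,0,0,0,0]])

```text
clock: 35.8
position: [603.2, 157.3, 202.6]
tool_rot: [0.5, 0.5, 0.5, -0.5]
contact_force: [0.8, 0.3, -1.1]
width: 0.416
```

```bash
python3 look.py 200 16 602.9 157.1 105
```

```text
[603.2 157.3 202.6] 36.2063272776572 [ 0.8  0.3 -1.1] 35.8
side [230 233]
top [206 191]
```

View pics/side16c.png

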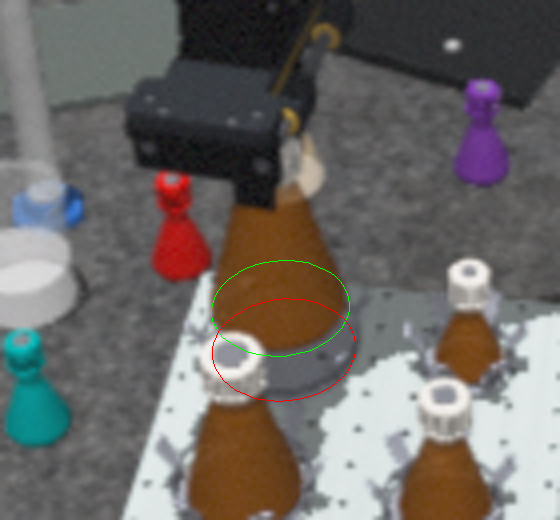

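Flask_200 sits square above its holder. The other three are upright.

Emit:
apply_moves(increments=[[5,0,0,0,0],[10,0,0,0,0],[15,0,0,0,0],[20,0,0,0,0],[24,0,0,0,0],[27,0,0,0,0],[30,0,0,0,0],[32,0,0,0,0],[32.5,0,0,0,0],[32.5,0,0,0,0]])

```text
clock: 37.15
position: [603.0, 157.2, 169.6]
tool_rot: [0.5, 0.5, 0.5, -0.5]
contact_force: [-0.3, -0.6, -1.1]
width: 0.421
```

Emit:
apply_moves(increments=[[1,0,0,0,0],[1.5,0,0,0,0],[1.5,0,0,0,0],[1.5,0,0,0,0.5],[1.5,0,0,0,0.8],[1.5,0,0,0,0.8],[1.5,0,0,0,0.8],[1.5,0,0,0,0.8],[-10,0,0,0,0.8],[-50,0,0,0,0.8]])

```text
clock: 38.4
position: [601.6, 156.5, 218.4]
tool_rot: [-0.499, -0.498, -0.501, 0.501]
contact_force: [1.2, 0.1, 1.1]
width: 0.8
```

Emit:
apply_moves(increments=[[-30,0,0,0,1],[-60,0,20,0,1],[-60,0,60,0,1],[-60,0,100,0,1],[-60,0,150,0,1],[-60,0,200,0,1],[-60,0,250,0,1],[-60,0,290,0,1],[-60,0,300,0,1],[-60,0,300,0,1]])

```text
clock: 39.65
position: [603.0, -142.6, 279.9]
tool_rot: [0.5, 0.5, 0.5, -0.5]
contact_force: [-0.7, 0.6, -0.4]
width: 1.0
```

```bash
cat > fin.py <<'E'
from fit import *
np.set_printoptions(precision=1,suppress=True)
H={'25':(493.6,144.5),'50':(481,253.7),'100':(590.2,266.3),'200':(602.9,157.1)}
print(robot.get_obs()['clock'])
for n,b in(('side',(190,320,170,320)),('top',(165,265,145,305))):
    s=vision.snapshot(n); save(s,n+'20')
    for k,h in H.items(): print(n,k,h,*fit2(s,k,*h,z0=71))
    im=cv2.resize(cv2.cvtColor(s['pixels'],cv2.COLOR_RGB2BGR)[b[0]:b[1],b[2]:b[3]],None,fx=4.5,fy=4.5,interpolation=cv2.INTER_CUBIC)
    cv2.imwrite(f'pics/{n}20c.png',im)
E
python3 fin.py
```

```text
39.65
side 25 (493.6, 144.5) [495.2 138.5] 44.7 187.0 267.0
side 50 (481, 253.7) [482.5 250. ] 186.9 535.0 494.0
side 100 (590.2, 266.3) [592.2 263.6] 405.5 990.0 777.0
side 200 (602.9, 157.1) [604.8 151.4] 219.4 873.0 1005.0
top 25 (493.6, 144.5) [493.8 146.1] 7.7 83.0 102.0
top 50 (481, 253.7) [481.3 255.3] 11.1 145.0 175.0
top 100 (590.2, 266.3) [590.4 268.4] 12.9 246.0 285.0
top 200 (602.9, 157.1) [603.8 158.3] 16.0 367.0 411.0
```

View pics/side20c.png

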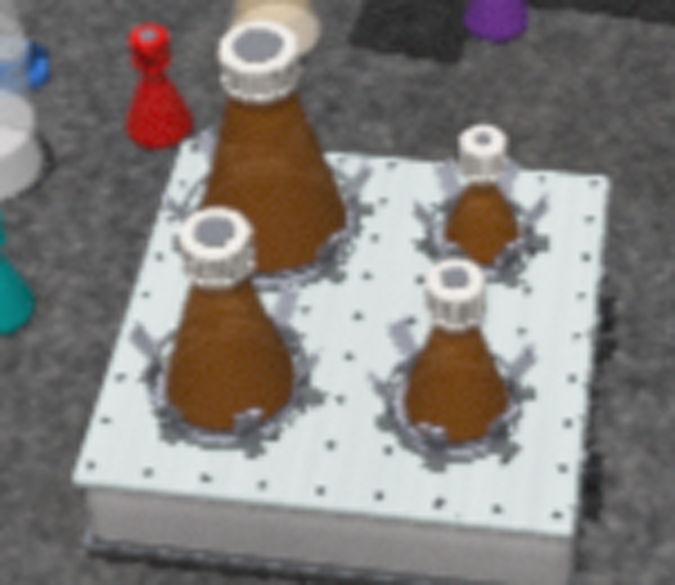

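View pics/top20c.png

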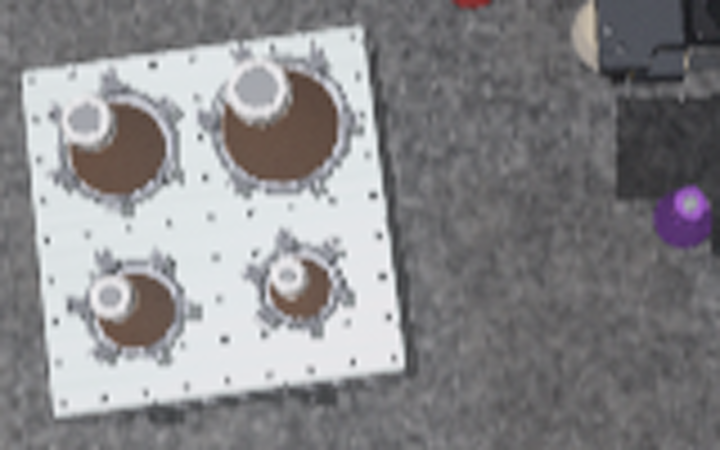

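All four flasks stand upright inside their finger rings, with an even gap all round. The gripper is clear at z=280, so I'm handing in.

```bash
python3 -c "
from h import *
print(robot.job_done())"
```

```text
the job is handed in; nothing more can be done
None
```

All four amber flasks (25, 50, 100 and 200) are standing upright in their matching holders on the shaker. I handed the job in at about 40 s. Each was gripped by the cap, lowered to the holder floor and released. The corked flask and the coloured look-alikes were not touched.

**Last checks:**
- **Position:** The final top picture shows every base centred in its finger ring. The position fits from that picture agree with the holder positions to about 2 mm.
- **Side camera:** Its fits were up to 6 mm off, with poor residuals because of occlusion. The side picture itself shows all four upright and level in their rings.
- **Seating depth:** I judged this from the arm's height at release, within about 1 mm of the floor, and from the pictures. I did not measure it directly.
- **Forces:** The measured wrist force stayed within a few newtons at every reading.

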